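# Index the pendant blank under the drill and lock the head

## Robot

A 6-joint arm with a two-finger parallel gripper is mounted at the origin on a cart in front of the work surface, level with it; the furniture and walls round the work are solid. World frame = base frame: x ahead of the robot, y to its left, z up, the work surface at z = 0. Lengths are in m, angles in degrees, forces in N, time in s.
With the tool pointing down it reaches from about 0.3 to 0.75 m from the base axis. Payload 8.5 kg.
Tool frame: the origin (TCP) lies on the centre line of the jaws, within the pads' length; the fingertips stand 19 mm ahead of it and the grasp point (between the pads) is the TCP (env.tcp_to_tips is the z of the fingertips in the tool frame, in m); z points along the fingers, y is the line along which they close (so a half turn about z gives the same grasp; the last joint's range is limited). The gripper opens to 85 mm and grips with 20 to 120 N. Pads are 22 mm wide; open, the fingers measure 114 mm over their backs; the gripper's body (76 mm by 85 mm) begins 54 mm behind the grasp point. The pads swing forward as they close: fully open they stand 13 mm farther back than shut.
Start: joints at [56.648, 21.807, 74.336, -0, 83.858, -12.336], TCP at [0.197, 0.513, 0.25] pointing down, gripper open.
Joint ranges: [-178.18, 178.18], [-50.72, 133.34], [12.68, 142.11], [-81.47, 261.47], [9.98, 163.14], [-165.26, 165.26]. Speed limits (degrees/s): [136.94, 136.94, 180, 180, 180, 180].

## Interface

Orientations are given as a 3x3 rotation matrix whose columns are the frame's x, y, z axes.
In Python, from rig import env gives the robot as it stands.
- The arm moves only by the tool servo_tool, never from a script. Its argument "steps" is a list of rows, each an object of numbers: "tx", "ty", "tz": the shift along the world's x, y, z in cm; "yaw": the turn about the world's z in degrees; "claw": the finger opening in cm, from 0 to 8.54. In form: [{"tx": .., "ty": .., "tz": .., "yaw": .., "claw": ..}, ...]. A call has 1 to 20 rows; each row shifts and turns the commanded pose from where the row before left it; what a row does not reach is not made up. A row lasts 1/10 s, in which the tool goes at most 50 mm and 8.59 degrees, less where a joint would pass 70% of its speed; a pose out of reach is approached as far as the arm can. A call with a gripper value outside its range is refused whole. The fingers move at their own pace and stop on an object; "newtons" is the grip in N (left out, the last holds). Time passes only in rows, so rows that do not move let the fingers close. It gives the time, the measured TCP pose, the force, the opening and the grip force at its end, in the units of the state.
- env.observe(): the state, without advancing time (a new reading comes with each control period).
- env.get_image(name): name is "side" or "top"; returns (picture, depth): 384x512x3 uint8, red, green, blue; 384x512 float32, m along the optical axis (not along the pixel's ray), 0 where there is no reading.
- env.camera_model(name): a dict with "fovy" (degrees; the focal length in pixels is half the picture's height over the tangent of half this angle, whatever the lens; pixels are square), "cx", "cy" (the principal point, pixels), "dist_coeffs" ([k1, k2, p1, p2, k3] as OpenCV has them; the pictures are not rectified), "T" (4x4, takes a point from camera to world coordinates). Camera axes: x right, y down, z forward; pixel columns grow to the right and rows downward; lengths in m; the calibration is good to about 2 mm. A picture is of the moment at which its call begins. camera_model takes no time and is no camera call.
- env.close_job(): hands the job in; it is judged then, once.
The state is a dict: "time_s": time; "q": joint angles; "qvel": joint speeds; "joint_efforts": joint torques, N m; "position": TCP position; "tool_rot": TCP orientation; "ft_force": force on the tool from outside, world axes, zero at the start; "wrist_torque": the same for the moment, N m; "grip_width": finger opening in m; "gripper_force": force on a finger pad.
Only numpy, scipy, OpenCV 4.12 (cv2) and the standard library are available. Lean on these libraries where they do the work, as an engineer would, in place of code of your own. Each camera call takes 0.05 s, during which the arm holds its last target. There are 200 camera calls.

## Task

The round pendant blank on the index head is to be drilled through its upright hanging lug. Work the ratchet lever, one full stroke out to its stop and fully back for each station, until the lug stands under the drill and no further, and leave the lever back; only then turn the wing a quarter-turn clockwise, fully home, to lock the head. Do not touch the dial or the blank, do not ram the lever against its stroke stop, and leave the things lying beside the head where they are.

Things in the scene. Friction and masses are not known exactly. Their poses are not given: they have to be found in the camera images.
- index_head: Grey base plate, fixed, 204 x 190 x 12 mm, yawed up to 17 deg. Origin on the dial's vertical axis at cabinet-top height; z up; -x is its front, where the lever sticks out; +y its left (the wing's side). Angles below are about this axis from its -x direction, positive toward +y (clockwise from above): radius R, angle a means x = -R cos a, y = R sin a in this frame.
- dial (a joint): Turn of the dial, rad, growing clockwise from above, the way the lever drives it; a station is 0.5236. Lug under the drill: 2.094 (station 4). Starts at station 0, 1 or 2, or up to 0.8 station past it if the lever was left in mid-stroke (it falls back when the lever is brought back). A pawl stops it turning back past a station, so one overshot is lost.
- dial_plate: The turning part, not to be touched: steel saw-tooth ratchet wheel (114 mm across, 24 to 38 mm above the cabinet top), a smaller face plate and the round brass blank (75 mm across, top at 48.5 mm) clamped by a central nut (up to 59 mm). Origin as index_head, turning with the dial.
- lug (a point): Centre top of the blank's one upright hanging lug: solid brass tab with a round top, 22 mm wide, 11 mm thick, 19 mm high, near the blank's rim, 31 mm from the dial axis.
- drill_point (a point): Point right under the drill, fixed on the head, 33 mm from the dial axis at angle -130 deg, at the height of the lug's top. The drill is an upright handpiece from 75 to 265 mm high, held by an arm from a steel column (237 mm high) at the head's right rear corner: keep clear of both.
- lever_axis (a point): Point on the dial axis, about which the ratchet lever swings too, 23 mm up. A stroke goes clockwise from above, from a fixed rest stop to a hand-set stroke stop 0.58 to 0.71 rad on; no return spring; 3 N at the handle idle, up to 8 driving. After 0.07 slack it drives; the dial clicks over only past about 0.57, else falls back. The pawl takes the next tooth only with the lever fully back.
- lever_grip (a point): Middle of the lever's upright black handle: 18 mm thick, 36 to 90 mm high, on a flat link up to 31 mm high; 140 to 144 mm from the dial axis, about which it swings. The link is clamped hard to the lever's arm at a hand-set angle and the lever was left anywhere in the first half of its stroke, so both ends of the stroke must be felt; with the lever at rest the handle is at angle -0.52 to -0.18 rad.
- stroke_stop: Hand-set stroke stop: upright rubber-sleeved post 12 mm thick, 18 mm high, on a dark block clamped to the plate 76 mm from the dial axis; origin at the post's foot, z up. The 16 mm wide lever arm meets the post at the end of a stroke; a push of over 80 N on it is ramming.
- lock_wing (a joint): Turn of the locking wing, rad: about 0 open, growing clockwise from above to its end stop at 1.45, fully locked. Drives a bolt into the ratchet wheel, which enters only with the dial at a station. It stays where it is left and takes 0.1 N m to turn.
- wing_grip (a point): Middle of the upright black wing, on its vertical turning axis, 74 mm above the cabinet top, 94 mm from the dial axis at angle 73 deg (left of the dial). The wing is a bar 50 mm long, 12 mm thick, from 56 to 86 mm high on a 20 mm spindle. Pinch along this point's x axis (its thin direction), which at 0 points along the radius to the dial axis and turns with the wing.
- pliers: Bystander: small pliers with dark handles, 147 mm long, 11 mm high, lying on the cabinet to the right of the head; origin under the middle.
- pearl_dish: Bystander: round dish of pearls, 66 mm across, 12 mm high, right of the head; origin under the middle.
- punch: Bystander: black rubber punch standing on end, 20 mm thick, 60 mm high, right of the head; origin under the middle.
- clear_box: Bystander: clear display box, 53 x 53 x 42 mm, right of the head; origin under the middle.

How it is judged (in metres and radians):
On the way:
1. the lug stands under the drill, the lever is back and the wing is still open (value of joint dial between 2.03 and 2.16 rad and y of lever_grip in the frame of index_head below -0.02 m and value of joint lock_wing below 0.6 rad), for 0.2 s.
At the end, for the whole second after the job is handed in: The dial is at station 4 (2.03 to 2.16 rad) with the lug within 6 mm of the drill point in plan, the lever is swung back (its handle more than 20 mm to the right of the head's middle, as it is at rest), the wing is turned to more than 1.3 rad (locked), and all is at rest (value of joint dial between 2.03 and 2.16 rad and horizontal distance between lug and drill_point below 0.006 m and y of lever_grip in the frame of index_head below -0.02 m and value of joint lock_wing above 1.3 rad and velocity of joint each of dial, lock_wing below 0.1 rad/s); the robot touches nothing.
It fails at once if the lug driven on past the drill (value of joint dial above 2.38 rad).
It fails at once if the dial or blank touched by the robot (contact force between any of the fingers, the arm and dial_plate above 1 N).
It fails at once if the lever rammed against its stroke stop (more than 80 N) (contact force between stroke_stop and anything else above 80 N).
It fails at once if a bystander pushed more than 20 mm (distance of any of pliers, pearl_dish, punch, clear_box from where it was at the start of the episode above 0.02 m).
It also fails if it takes over 72 s, if anything falls off the work surface, if the arm or the gripper's body presses on something with over 40 N, if the wrist force passes 120 N, or if a joint passes its speed limit or range.

## Working session

There is one attempt and no reset: what is moved stays moved. The work goes in short steps, Python scripts to look and compute and a tool call to move; the robot and the scene stay as the last step left them, time stands still between calls to the robot, and variables do not carry over. Pictures are saved under pics/ and viewed, at most 10 in all, crops included, and the job is handed in when it is done.

Besides the shell and the picture viewer there is one more tool, called by a JSON object that holds its "op" and its "data". servo_tool: Moves the arm, as the interface text tells. Its arguments: {"type":"object","properties":{"steps":{"type":"array"},"newtons":{"type":"number"}},"required":["steps"]}

```bash
ls; mkdir -p pics; python3 - <<'E'
from rig import env
import cv2,numpy as np
s=env.observe();print(s['time_s'],s['position'],s['tool_rot'],s['grip_width'])
for n in('top','side'):
    im,d=env.get_image(n);cv2.imwrite(f'pics/{n}0.png',im[...,::-1]);np.savez(f'{n}0.npz',im=im,d=d)
    m=env.camera_model(n);print(n,m)
E
```

```text
pics
0.0 [0.19709257 0.51317459 0.24969612] [[-9.33493154e-01  3.58594312e-01 -8.06391459e-04]
 [ 3.58595093e-01  9.33492349e-01 -1.26259432e-03]
 [ 3.00001115e-04 -1.46779118e-03 -9.99998878e-01]] 0.08517737443644023
top {'fovy': 43.56049133528542, 'cx': 259.78132564702236, 'cy': 183.87865611690748, 'dist_coeffs': array([-0.17825315,  0.        ,  0.        ,  0.        ,  0.        ]), 'T': array([[-0.01156918, -0.99655854,  0.08208067,  0.48974023],
       [-0.99990653,  0.01212794,  0.00631212, -0.05021995],
       [-0.00728587, -0.08199997, -0.9966057 ,  0.99625293],
       [ 0.        ,  0.        ,  0.        ,  1.        ]])}
side {'fovy': 49.61319384057716, 'cx': 255.51726243806604, 'cy': 189.6949714663077, 'dist_coeffs': array([-0.06195689,  0.        ,  0.        ,  0.        ,  0.        ]), 'T': array([[ 0.99289205, -0.05886271,  0.10344353,  0.49095283],
       [-0.11733984, -0.62958253,  0.76802161, -0.74389481],
       [ 0.01991841, -0.7747006 , -0.63201443,  0.62929009],
       [ 0.        ,  0.        ,  0.        ,  1.        ]])}
```

View pics/top0.png

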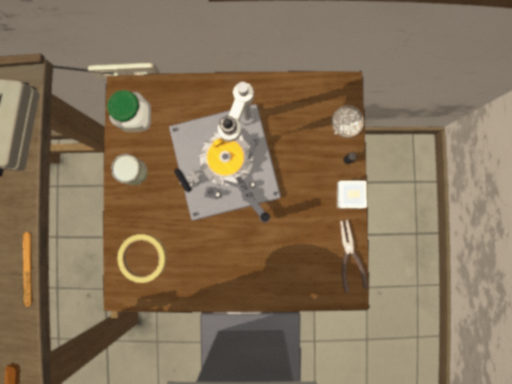

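View pics/side0.png

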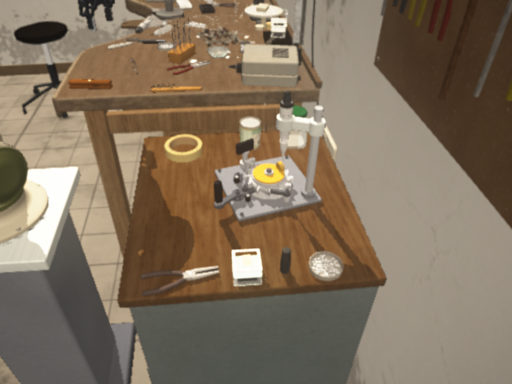

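The top view shows the dial at about (226,157), the lever handle at (265,216), the wing at (183,180) and the drill at (229,124). The bystanders are at the right, around x=350. Next I'll enlarge the head and convert pixels to world positions.

```bash
cat > h.py <<'E'
import cv2,numpy as np
from rig import env
def KD(n):
    m=env.camera_model(n);f=192/np.tan(np.radians(m['fovy']/2))
    return np.array([[f,0,m['cx']],[0,f,m['cy']],[0,0,1]]),m['dist_coeffs'],m['T']
def ray(n,uv):
    K,D,T=KD(n);p=cv2.undistortPoints(np.array(uv,float).reshape(-1,1,2),K,D).reshape(-1,2)
    return np.c_[p,np.ones(len(p))]@T[:3,:3].T,T[:3,3]
def atz(n,uv,z):
    r,o=ray(n,uv);return o+r*((z-o[2])/r[:,2])[:,None]
def cloud(n,d):
    v,u=np.mgrid[:384,:512];r,o=ray(n,np.c_[u.ravel(),v.ravel()])
    P=o+r*d.reshape(-1,1);P[d.ravel()==0]=np.nan;return P.reshape(384,512,3)
def proj(n,P):
    K,D,T=KD(n);Ti=np.linalg.inv(T);return cv2.projectPoints(np.array(P,float).reshape(-1,3),cv2.Rodrigues(Ti[:3,:3])[0],Ti[:3,3],K,D)[0].reshape(-1,2)
E
python3 - <<'E'
from h import *
a=np.load('top0.npz');b=np.load('side0.npz')
A=cv2.resize(a['im'][75:235,160:290],None,fx=3.07,fy=3.07,interpolation=cv2.INTER_CUBIC)
B=cv2.resize(b['im'][85:225,205:330],None,fx=3.2,fy=3.2,interpolation=cv2.INTER_CUBIC)
B=cv2.copyMakeBorder(B,0,max(0,A.shape[0]-B.shape[0]),0,0,cv2.BORDER_CONSTANT);print(A.shape,B.shape)
cv2.imwrite('pics/crop0.png',np.hstack([A,B[:A.shape[0]]])[...,::-1])
P=cloud('top',a['d'])
for nm,u,v in [('hub',226,156),('handle',265,216),('wing',183,180),('drill',229,124),('plate',250,190),('table',150,220)]:
    print(nm,P[v,u].round(3))
im=a['im'].astype(int)
m=(im[...,0]>180)&(im[...,1]>120)&(im[...,2]<80);m[:130]=0;m[190:]=0;m[:,:190]=0;m[:,260:]=0
v,u=np.nonzero(m);print('gold',len(u),u.mean(),v.mean(),np.nanmean(P[m],0).round(4))
# black dark pixels clusters
for nm,(u0,u1,v0,v1) in dict(handle=(250,275,200,225),wing=(170,195,162,195)).items():
    w=P[v0:v1,u0:u1].reshape(-1,3);k=w[:,2]>(.06 if nm=='handle' else .06);print(nm,k.sum(),w[k].mean(0).round(4),w[k].min(0).round(3),w[k].max(0).round(3))
Q=cloud('side',b['d'])
# plate: height ~12mm
k=(abs(P[...,2]-.012)<.003);k[:100]=0;k[225:]=0;k[:,:160]=0;k[:,285:]=0
pts=P[k][:,:2].astype(np.float32);print('plate',cv2.minAreaRect(pts),k.sum())
E
```

```text
(491, 399, 3) (491, 400, 3)
hub [0.623 0.022 0.059]
handle [ 0.504 -0.054  0.092]
wing [0.574 0.102 0.085]
drill [0.645 0.001 0.259]
plate [ 0.557 -0.024  0.028]
table [0.499 0.187 0.001]
gold 792 225.08712121212122 156.8320707070707 [0.6226 0.0242 0.049 ]
handle 69 [ 0.5038 -0.0521  0.0885] [ 0.496 -0.061  0.08 ] [ 0.511 -0.044  0.095]
wing 190 [0.5752 0.1031 0.0823] [0.553 0.088 0.061] [0.598 0.12  0.09 ]
plate ((0.6193141937255859, 0.03008347749710083), (0.20262841880321503, 0.1886691451072693), 13.936532974243164) 4701
```

View pics/crop0.png

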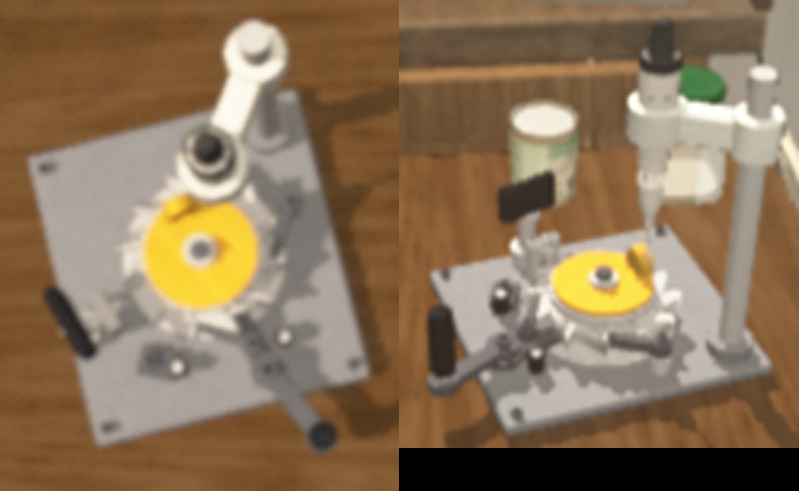

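Head yaw is about +14° and the dial axis is near (0.622, 0.024). The handle top is near (0.504, -0.053) at z 0.09, and the wing is near (0.575, 0.103). The lug is upper left of the hub, at crop (180,207). I'll cross-check with the side view and compute the angles.

```bash
cat >> h.py <<'E'
C=np.array([.6226,.0236]);YAW=np.radians(14)
def ha(p): # head angle and radius
    d=np.array(p[:2])-C;x=np.cos(YAW)*d[0]+np.sin(YAW)*d[1];y=-np.sin(YAW)*d[0]+np.cos(YAW)*d[1]
    return np.arctan2(y,-x),np.hypot(x,y)
E
python3 - <<'E'
from h import *
a=np.load('top0.npz');b=np.load('side0.npz')
P=cloud('top',a['d']);Q=cloud('side',b['d'])
for n,X in(('top',P),('side',Q)):
    x,y,z=X[...,0],X[...,1],X[...,2]
    for nm,k in dict(handle=(abs(x-.504)<.03)&(abs(y+.053)<.03)&(z>.045),wing=(abs(x-.575)<.035)&(abs(y-.103)<.035)&(z>.062),
        lug=(np.hypot(x-C[0],y-C[1])<.04)&(z>.054)&(z<.07)&(np.hypot(x-C[0],y-C[1])>.02),blank=(np.hypot(x-C[0],y-C[1])<.05)&(abs(z-.0485)<.003),
        nut=(np.hypot(x-C[0],y-C[1])<.015)&(z>.054),drill=(np.hypot(x-.65,y-.0)<.06)&(z>.255)&(z<.275)).items():
        w=X[k];print(n,nm,len(w),((w.min(0)+w.max(0))/2).round(4) if len(w) else '',w.mean(0).round(4) if len(w) else '',w[:,2].max().round(3) if len(w) else '',np.round(ha(w.mean(0)),3))
# colour lug vs. both views triangulated expected: project lug for candidate dial angles
for dd in(.79,.94,1.047,1.1):
    t=np.radians(-130)-(2.094-dd);h=np.array([-.031*np.cos(t),.031*np.sin(t)]);w=C+np.array([np.cos(YAW)*h[0]-np.sin(YAW)*h[1],np.sin(YAW)*h[0]+np.cos(YAW)*h[1]])
    print(dd,[((proj(n,[*w,.0675])-o)*s).round(0) for n,o,s in(('top',(160,75),3.07),('side',(205,85),3.2))])
E
```

```text
top handle 70 [ 0.5037 -0.0527  0.0769] [ 0.5037 -0.0521  0.0881] 0.095 [-0.323  0.141]
top wing 185 [0.5755 0.1043 0.0762] [0.5755 0.1034 0.0829] 0.09 [1.281 0.093]
top lug 64 [0.6373 0.0405 0.0618] [0.6504 0.0383 0.0634] 0.069 [2.9   0.031]
top blank 881 [0.6218 0.0257 0.0485] [0.6213 0.0247 0.0483] 0.051 [0.924 0.002]
top nut 51 [0.6273 0.0223 0.13  ] [0.6268 0.0233 0.0935] 0.206 [-2.832  0.004]
top drill 61 [0.6481 0.0063 0.2609] [0.648  0.0058 0.2611] 0.267 [-2.287  0.031]
side handle 171 [ 0.5026 -0.0566  0.0691] [ 0.5024 -0.0603  0.0715] 0.093 [-0.365  0.147]
side wing 192 [0.5752 0.1007 0.0751] [0.5748 0.0983 0.077 ] 0.088 [1.246 0.089]
side lug 49 [0.6518 0.0319 0.0614] [0.6508 0.0312 0.0621] 0.069 [3.122 0.029]
side blank 443 [0.6227 0.0216 0.0485] [0.6213 0.0183 0.049 ] 0.051 [-1.082  0.005]
side nut 27 [0.6211 0.0207 0.0571] [0.6228 0.0204 0.0572] 0.06 [-1.394  0.003]
side drill 35 [0.6492 0.0008 0.2596] [ 0.6491 -0.0007  0.2597] 0.264 [-2.154  0.036]
0.79 [array([[168., 210.]]), array([[231., 241.]])]
0.94 [array([[174., 206.]]), array([[236., 243.]])]
1.047 [array([[179., 204.]]), array([[238., 246.]])]
1.1 [array([[181., 203.]]), array([[240., 247.]])]
```

{"op": "servo_tool", "data": {"steps": [{"tx": 2.2,"ty": -4.0,"yaw": 3},{"tx": 2.2,"ty": -4.0,"yaw": 3},{"tx": 2.2,"ty": -4.0,"yaw": 3},{"tx": 2.2,"ty": -4.0,"yaw": 3},{"tx": 2.2,"ty": -4.0,"yaw": 3},{"tx": 2.2,"ty": -4.0,"yaw": 3},{"tx": 2.2,"ty": -4.0,"yaw": 3},{"tx": 2.2,"ty": -4.0,"yaw": 3},{"tx": 2.2,"ty": -4.0,"yaw": 3},{"tx": 2.2,"ty": -4.0,"yaw": 3},{"tx": 2.2,"ty": -4.0,"yaw": 3},{"tx": 2.2,"ty": -4.0,"yaw": 3},{"tx": 2.2,"ty": -4.0,"yaw": 3},{"tx": 2.2,"ty": -4.0,"yaw": 3,"claw": 4.5},{"claw": 4.5}], "newtons": 20}}

```text
invalid input at $.steps[0]: expected keys tx, ty, tz, yaw, claw
```

{"op": "servo_tool", "data": {"steps": [{"tx": 2.2,"ty": -4.0,"tz": 0,"yaw": 3,"claw": 8.5},{"tx": 2.2,"ty": -4.0,"tz": 0,"yaw": 3,"claw": 8.5},{"tx": 2.2,"ty": -4.0,"tz": 0,"yaw": 3,"claw": 8.5},{"tx": 2.2,"ty": -4.0,"tz": 0,"yaw": 3,"claw": 8.5},{"tx": 2.2,"ty": -4.0,"tz": 0,"yaw": 3,"claw": 8.5},{"tx": 2.2,"ty": -4.0,"tz": 0,"yaw": 3,"claw": 8.5},{"tx": 2.2,"ty": -4.0,"tz": 0,"yaw": 3,"claw": 8.5},{"tx": 2.2,"ty": -4.0,"tz": 0,"yaw": 3,"claw": 4.5},{"tx": 2.2,"ty": -4.0,"tz": 0,"yaw": 3,"claw": 4.5},{"tx": 2.2,"ty": -4.0,"tz": 0,"yaw": 3,"claw": 4.5},{"tx": 2.2,"ty": -4.0,"tz": 0,"yaw": 3,"claw": 4.5},{"tx": 2.2,"ty": -4.0,"tz": 0,"yaw": 3,"claw": 4.5},{"tx": 2.2,"ty": -4.0,"tz": 0,"yaw": 3,"claw": 4.5},{"tx": 2.2,"ty": -4.0,"tz": 0,"yaw": 3,"claw": 4.5},{"tx": 0,"ty": 0,"tz": 0,"yaw": 0,"claw": 4.5}], "newtons": 20}}

```text
time_s: 1.6
position: [0.507, -0.0508, 0.2494]
tool_rot: [[-0.935, -0.355, -0.0], [-0.355, 0.935, -0.001], [0.001, -0.0, -1.0]]
ft_force: [-0.5, 0.6, -0.0]
grip_width: 0.045
gripper_force: 0.0
```

{"op": "servo_tool", "data": {"steps": [{"tx": -0.4,"ty": -0.2,"tz": -3,"yaw": 0,"claw": 4.5},{"tx": 0,"ty": 0,"tz": -4,"yaw": 0,"claw": 4.5},{"tx": 0,"ty": 0,"tz": -4,"yaw": 0,"claw": 4.5},{"tx": 0,"ty": 0,"tz": -3,"yaw": 0,"claw": 4.5},{"tx": 0,"ty": 0,"tz": -2.5,"yaw": 0,"claw": 4.5},{"tx": 0,"ty": 0,"tz": -2,"yaw": 0,"claw": 4.5},{"tx": 0,"ty": 0,"tz": 0,"yaw": 0,"claw": 2.3},{"tx": 0,"ty": 0,"tz": 0,"yaw": 0,"claw": 2.3},{"tx": 0,"ty": 0,"tz": 0,"yaw": 0,"claw": 2.3},{"tx": 0,"ty": 0,"tz": 0,"yaw": 0,"claw": 2.3}], "newtons": 20}}

```text
time_s: 2.6
position: [0.5017, -0.0486, 0.0664]
tool_rot: [[-0.934, -0.358, 0.002], [-0.358, 0.934, -0.001], [-0.002, -0.001, -1.0]]
ft_force: [-0.4, -0.6, 0.4]
grip_width: 0.0231
gripper_force: 0.3
```

```bash
python3 - <<'E'
from h import *
# path table: TCP on the handle arc, steps in cm, from head angle a
R=.1413
for a in np.arange(-.56,.45,.04):
    w=C+R*np.array([-np.cos(a+YAW*1) if 0 else np.cos(YAW)*-np.cos(a)-np.sin(YAW)*np.sin(a),np.sin(YAW)*-np.cos(a)+np.cos(YAW)*np.sin(a)]);print(round(a,2),(w*100).round(2))
E
```

```text
-0.56 [52.46 -7.82]
-0.52 [52.06 -7.42]
-0.48 [51.68 -7.  ]
-0.44 [51.31 -6.57]
-0.4 [50.96 -6.13]
-0.36 [50.63 -5.67]
-0.32 [50.32 -5.2 ]
-0.28 [50.03 -4.71]
-0.24 [49.76 -4.22]
-0.2 [49.5  -3.71]
-0.16 [49.27 -3.2 ]
-0.12 [49.06 -2.68]
-0.08 [48.87 -2.14]
-0.04 [48.7 -1.6]
0.0 [48.55 -1.06]
0.04 [48.42 -0.51]
0.08 [48.32  0.05]
0.12 [48.24  0.61]
0.16 [48.18  1.17]
0.2 [48.14  1.73]
0.24 [48.13  2.3 ]
0.28 [48.14  2.86]
0.32 [48.17  3.43]
0.36 [48.22  3.99]
0.4 [48.3   4.55]
0.44 [48.4   5.11]
```

{"op": "servo_tool", "data": {"steps": [{"tx": 0.1,"ty": -0.2,"tz": 0,"yaw": 0,"claw": 2.3},{"tx": 0.15,"ty": -0.2,"tz": 0,"yaw": 0,"claw": 2.3},{"tx": 0.15,"ty": -0.2,"tz": 0,"yaw": 0.5,"claw": 2.3},{"tx": 0.15,"ty": -0.2,"tz": 0,"yaw": 0.5,"claw": 2.3},{"tx": 0,"ty": 0,"tz": 0,"yaw": 0,"claw": 2.3}]}}

```text
time_s: 3.1
position: [0.5068, -0.0568, 0.0653]
tool_rot: [[-0.927, -0.375, -0.0], [-0.375, 0.927, 0.0], [0.0, 0.0, -1.0]]
ft_force: [-0.0, 0.1, 0.1]
grip_width: 0.023
gripper_force: 0.3
```

{"op": "servo_tool", "data": {"steps": [{"tx": 0.15,"ty": -0.2,"tz": 0,"yaw": 0.5,"claw": 2.3},{"tx": 0.15,"ty": -0.2,"tz": 0,"yaw": 0.5,"claw": 2.3},{"tx": 0.15,"ty": -0.2,"tz": 0,"yaw": 0.5,"claw": 2.3}]}}

```text
time_s: 3.4
position: [0.5111, -0.0627, 0.0652]
tool_rot: [[-0.917, -0.399, -0.001], [-0.399, 0.917, 0.0], [0.001, 0.0, -1.0]]
ft_force: [-2.8, 1.9, 0.1]
grip_width: 0.0228
gripper_force: 1.2
```

{"op": "servo_tool", "data": {"steps": [{"tx": 0.15,"ty": -0.17,"tz": 0,"yaw": 0.5,"claw": 2.3},{"tx": 0.15,"ty": -0.17,"tz": 0,"yaw": 0.5,"claw": 2.3},{"tx": 0.15,"ty": -0.17,"tz": 0,"yaw": 0.5,"claw": 2.3}]}}

```text
time_s: 3.7
position: [0.5128, -0.0649, 0.0645]
tool_rot: [[-0.906, -0.423, -0.008], [-0.423, 0.906, 0.006], [0.005, 0.009, -1.0]]
ft_force: [-13.3, 20.7, 8.5]
grip_width: 0.0231
gripper_force: 12.4
```

Rest stop felt at handle angle ≈ -0.416. I'll ease off and look at the dial.

{"op": "servo_tool", "data": {"steps": [{"tx": -0.25,"ty": 0.35,"tz": 0,"yaw": 0,"claw": 2.3},{"tx": 0,"ty": 0,"tz": 0,"yaw": 0,"claw": 2.3}]}}

```text
time_s: 3.9
position: [0.5131, -0.0639, 0.0653]
tool_rot: [[-0.906, -0.423, -0.0], [-0.423, 0.906, 0.0], [0.0, 0.0, -1.0]]
ft_force: [-3.0, 4.3, -0.6]
grip_width: 0.023
gripper_force: 2.9
```

```bash
cat >> h.py <<'E'
def look(tag):
    out=[]
    for n,(u0,v0,u1,v1) in(('top',(170,75,280,225)),('side',(205,85,325,225))):
        im,d=env.get_image(n);np.savez(f'{n}_{tag}.npz',im=im,d=d)
        c=cv2.resize(im[v0:v1,u0:u1],None,fx=3.2,fy=3.2,interpolation=cv2.INTER_CUBIC)
        out.append(cv2.copyMakeBorder(c,0,480-c.shape[0],0,0,cv2.BORDER_CONSTANT))
        X=cloud(n,d);x,y,z=X[...,0],X[...,1],X[...,2];r=np.hypot(x-C[0],y-C[1])
        w=X[(r<.04)&(r>.02)&(z>.054)&(z<.07)];print(n,'lug',len(w),w.mean(0).round(4) if len(w) else '')
    cv2.imwrite(f'pics/{tag}.png',np.hstack(out)[...,::-1])
    for s in range(0,5):
        t=np.radians(-130)-(2.094-s*.5236);h=np.array([-.031*np.cos(t),.031*np.sin(t)]);w=C+np.array([np.cos(YAW)*h[0]-np.sin(YAW)*h[1],np.sin(YAW)*h[0]+np.cos(YAW)*h[1]])
        p,q=proj('top',[*w,.065])[0],proj('side',[*w,.065])[0];print(s,w.round(4),((p-(170,75))*3.2).round(),((q-(205,85))*3.2+(352,0)).round())
E
python3 -c "
from h import *
look('l1');s=env.observe();print(s['position'],s['ft_force'],s['q'][5])"
```

```text
top lug 62 [0.6511 0.0382 0.0634]
side lug 52 [0.6508 0.0313 0.0618]
0 [0.6259 0.0544] [125. 254.] [553. 236.]
1 [0.6408 0.0487] [134. 229.] [574. 239.]
2 [0.6509 0.0362] [155. 213.] [590. 248.]
3 [0.6534 0.0203] [180. 209.] [597. 261.]
4 [0.6477 0.0054] [205. 217.] [593. 274.]
[ 0.51309444 -0.06388473  0.06520825] [-2.31488558  4.91095921  1.04037735] -135.25941085021398
```

View pics/l1.png

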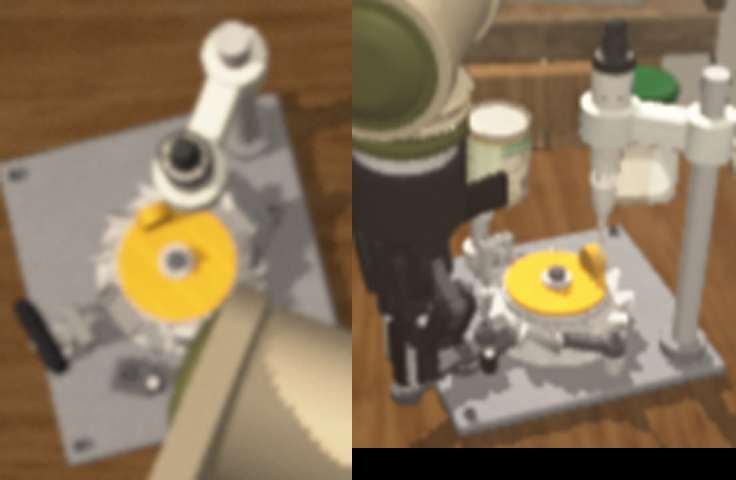

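The lug sits at (153,214) top and (592,252) side, which matches station 2, so two strokes are needed. First stroke now, quick to 0.51 rad and then feeling for the stop.

{"op": "servo_tool", "data": {"steps": [{"tx": -0.67,"ty": 0.77,"tz": 0,"yaw": -2,"claw": 2.3},{"tx": -0.6,"ty": 0.96,"tz": 0,"yaw": -3,"claw": 2.3},{"tx": -0.53,"ty": 1.0,"tz": 0,"yaw": -3,"claw": 2.3},{"tx": -0.44,"ty": 1.03,"tz": 0,"yaw": -4,"claw": 2.3},{"tx": -0.36,"ty": 1.08,"tz": 0,"yaw": -4,"claw": 2.3},{"tx": -0.28,"ty": 1.09,"tz": 0,"yaw": -4,"claw": 2.3},{"tx": -0.09,"ty": 0.56,"tz": 0,"yaw": 0,"claw": 2.3},{"tx": -0.09,"ty": 0.56,"tz": 0,"yaw": 0,"claw": 2.3}]}}

```text
time_s: 4.8
position: [0.4826, 0.0051, 0.0654]
tool_rot: [[-0.996, -0.087, -0.001], [-0.087, 0.996, -0.002], [0.001, -0.002, -1.0]]
ft_force: [-5.5, -9.0, 0.7]
grip_width: 0.0232
gripper_force: 4.0
```

{"op": "servo_tool", "data": {"steps": [{"tx": -0.03,"ty": 0.3,"tz": 0,"yaw": 0,"claw": 2.3},{"tx": -0.02,"ty": 0.3,"tz": 0,"yaw": 0,"claw": 2.3},{"tx": -0.01,"ty": 0.2,"tz": 0,"yaw": 0,"claw": 2.3}]}}

```text
time_s: 5.1
position: [0.4826, 0.0137, 0.0654]
tool_rot: [[-0.996, -0.087, 0.001], [-0.087, 0.996, -0.001], [-0.001, -0.001, -1.0]]
ft_force: [-1.5, -2.8, 0.5]
grip_width: 0.0231
gripper_force: 1.1
```

{"op": "servo_tool", "data": {"steps": [{"tx": 0,"ty": 0.2,"tz": 0,"yaw": 0,"claw": 2.3},{"tx": 0,"ty": 0.2,"tz": 0,"yaw": 0,"claw": 2.3}]}}

```text
time_s: 5.3
position: [0.4823, 0.0181, 0.0654]
tool_rot: [[-0.996, -0.087, 0.001], [-0.087, 0.996, -0.0], [-0.001, -0.0, -1.0]]
ft_force: [-0.8, -3.0, 0.7]
grip_width: 0.023
gripper_force: 1.4
```

{"op": "servo_tool", "data": {"steps": [{"tx": 0,"ty": 0.2,"tz": 0,"yaw": 0,"claw": 2.3},{"tx": 0,"ty": 0.2,"tz": 0,"yaw": 0,"claw": 2.3}]}}

```text
time_s: 5.5
position: [0.482, 0.0223, 0.0653]
tool_rot: [[-0.996, -0.087, -0.0], [-0.087, 0.996, -0.0], [0.0, -0.0, -1.0]]
ft_force: [-2.3, -3.2, 0.7]
grip_width: 0.0228
gripper_force: 1.7
```

{"op": "servo_tool", "data": {"steps": [{"tx": 0,"ty": 0.2,"tz": 0,"yaw": 0,"claw": 2.3},{"tx": 0,"ty": 0.2,"tz": 0,"yaw": 0,"claw": 2.3}]}}

```text
time_s: 5.7
position: [0.4819, 0.0252, 0.0654]
tool_rot: [[-0.996, -0.088, -0.001], [-0.088, 0.996, -0.003], [0.001, -0.003, -1.0]]
ft_force: [-5.0, -20.2, 1.7]
grip_width: 0.0232
gripper_force: 9.5
```

Stop felt at stroke ≈0.65 with 20 N. Returning fully to rest.

{"op": "servo_tool", "data": {"steps": [{"tx": 0,"ty": -0.88,"tz": 0,"yaw": 0,"claw": 2.3},{"tx": 0.1,"ty": -1.12,"tz": 0,"yaw": 2,"claw": 2.3},{"tx": 0.18,"ty": -1.12,"tz": 0,"yaw": 3,"claw": 2.3},{"tx": 0.28,"ty": -1.09,"tz": 0,"yaw": 3,"claw": 2.3},{"tx": 0.36,"ty": -1.08,"tz": 0,"yaw": 3,"claw": 2.3},{"tx": 0.44,"ty": -1.03,"tz": 0,"yaw": 3,"claw": 2.3},{"tx": 0.53,"ty": -1.0,"tz": 0,"yaw": 3,"claw": 2.3},{"tx": 0.6,"ty": -0.96,"tz": 0,"yaw": 3,"claw": 2.3},{"tx": 0.47,"ty": -0.53,"tz": 0,"yaw": 0,"claw": 2.3},{"tx": 0.25,"ty": -0.32,"tz": 0,"yaw": 0,"claw": 2.3},{"tx": 0.1,"ty": -0.15,"tz": 0,"yaw": 0,"claw": 2.3}]}}

```text
time_s: 6.8
position: [0.5133, -0.0643, 0.0647]
tool_rot: [[-0.907, -0.421, -0.005], [-0.421, 0.907, 0.005], [0.003, 0.007, -1.0]]
ft_force: [-9.0, 15.2, 4.5]
grip_width: 0.0235
gripper_force: 8.7
```

```bash
python3 -c "
from h import *
look('l2');s=env.observe();print(s['position'],s['ft_force'],s['q'][5])"
```

```text
top lug 35 [0.6515 0.0226 0.0619]
side lug 43 [0.6532 0.0131 0.0628]
0 [0.6259 0.0544] [125. 254.] [553. 236.]
1 [0.6408 0.0487] [134. 229.] [574. 239.]
2 [0.6509 0.0362] [155. 213.] [590. 248.]
3 [0.6534 0.0203] [180. 209.] [597. 261.]
4 [0.6477 0.0054] [205. 217.] [593. 274.]
[ 0.51326768 -0.06414407  0.06478671] [-6.45478223 11.23461884  3.98657144] -135.3312855896136
```

View pics/l2.png

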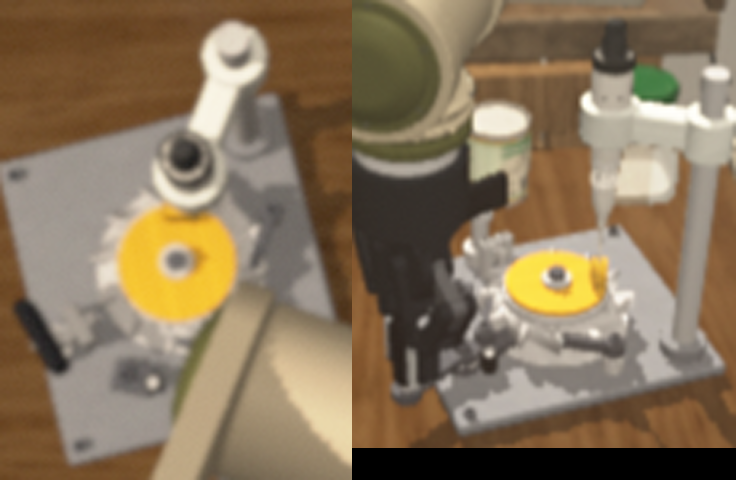

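The lug is now at side (598,270), moved one station to station 3. Second and last stroke.

{"op": "servo_tool", "data": {"steps": [{"tx": -0.86,"ty": 1.0,"tz": 0,"yaw": -2,"claw": 2.3},{"tx": -0.6,"ty": 0.96,"tz": 0,"yaw": -3,"claw": 2.3},{"tx": -0.53,"ty": 1.0,"tz": 0,"yaw": -3,"claw": 2.3},{"tx": -0.44,"ty": 1.03,"tz": 0,"yaw": -4,"claw": 2.3},{"tx": -0.36,"ty": 1.08,"tz": 0,"yaw": -4,"claw": 2.3},{"tx": -0.28,"ty": 1.09,"tz": 0,"yaw": -4,"claw": 2.3},{"tx": -0.09,"ty": 0.56,"tz": 0,"yaw": 0,"claw": 2.3},{"tx": -0.09,"ty": 0.56,"tz": 0,"yaw": 0,"claw": 2.3},{"tx": -0.03,"ty": 0.4,"tz": 0,"yaw": 0,"claw": 2.3},{"tx": -0.03,"ty": 0.4,"tz": 0,"yaw": 0,"claw": 2.3},{"tx": 0,"ty": 0.3,"tz": 0,"yaw": 0,"claw": 2.3},{"tx": 0,"ty": 0.3,"tz": 0,"yaw": 0,"claw": 2.3},{"tx": 0,"ty": 0.3,"tz": 0,"yaw": 0,"claw": 2.3},{"tx": 0,"ty": 0.2,"tz": 0,"yaw": 0,"claw": 2.3}]}}

```text
time_s: 8.3
position: [0.4819, 0.0248, 0.0653]
tool_rot: [[-0.996, -0.087, -0.0], [-0.087, 0.996, -0.002], [0.001, -0.002, -1.0]]
ft_force: [-4.3, -14.2, 1.4]
grip_width: 0.0229
gripper_force: 7.2
```

{"op": "servo_tool", "data": {"steps": [{"tx": 0,"ty": -0.78,"tz": 0,"yaw": 0,"claw": 2.3},{"tx": 0.1,"ty": -1.12,"tz": 0,"yaw": 2,"claw": 2.3},{"tx": 0.18,"ty": -1.12,"tz": 0,"yaw": 3,"claw": 2.3},{"tx": 0.28,"ty": -1.09,"tz": 0,"yaw": 3,"claw": 2.3},{"tx": 0.36,"ty": -1.08,"tz": 0,"yaw": 3,"claw": 2.3},{"tx": 0.44,"ty": -1.03,"tz": 0,"yaw": 3,"claw": 2.3},{"tx": 0.53,"ty": -1.0,"tz": 0,"yaw": 3,"claw": 2.3},{"tx": 0.6,"ty": -0.96,"tz": 0,"yaw": 3,"claw": 2.3},{"tx": 0.47,"ty": -0.53,"tz": 0,"yaw": 0,"claw": 2.3},{"tx": 0.25,"ty": -0.32,"tz": 0,"yaw": 0,"claw": 2.3},{"tx": 0.1,"ty": -0.15,"tz": 0,"yaw": 0,"claw": 2.3},{"tx": -0.15,"ty": 0.22,"tz": 0,"yaw": 0,"claw": 2.3}]}}

```text
time_s: 9.5
position: [0.5132, -0.0634, 0.0651]
tool_rot: [[-0.907, -0.421, -0.001], [-0.421, 0.907, 0.002], [0.0, 0.002, -1.0]]
ft_force: [0.9, -0.8, 0.2]
grip_width: 0.0231
gripper_force: 0.0
```

```bash
python3 -c "
from h import *
look('l3');s=env.observe();print(s['position'],s['ft_force'],s['time_s'])"
```

```text
top lug 55 [0.647  0.0057 0.0637]
side lug 55 [6.472e-01 1.000e-04 6.220e-02]
0 [0.6259 0.0544] [125. 254.] [553. 236.]
1 [0.6408 0.0487] [134. 229.] [574. 239.]
2 [0.6509 0.0362] [155. 213.] [590. 248.]
3 [0.6534 0.0203] [180. 209.] [597. 261.]
4 [0.6477 0.0054] [205. 217.] [593. 274.]
[ 0.51347479 -0.06362974  0.06526687] [-2.31652686  3.1565828  -0.19207334] 9.6
```

View pics/l3.png

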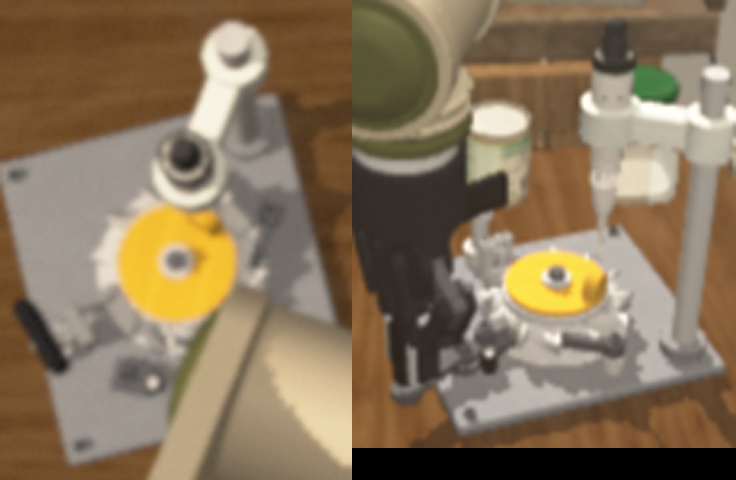

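Lug measured at (0.647, 0.006) against a predicted station 4 of (0.648, 0.005), so it is under the drill with the lever back. Now I'll release and go above the wing.

{"op": "servo_tool", "data": {"steps": [{"tx": 0,"ty": 0,"tz": 0,"yaw": 0,"claw": 4.5},{"tx": 0,"ty": 0,"tz": 0,"yaw": 0,"claw": 4.5},{"tx": 0,"ty": 0,"tz": 0,"yaw": 0,"claw": 4.5},{"tx": 0,"ty": 0,"tz": 2,"yaw": 0,"claw": 4.5},{"tx": 0,"ty": 0,"tz": 3,"yaw": 0,"claw": 4.5},{"tx": 0,"ty": 0,"tz": 4,"yaw": 0,"claw": 4.5},{"tx": 0,"ty": 0,"tz": 3,"yaw": 0,"claw": 4.5},{"tx": 0,"ty": 3.4,"tz": 0,"yaw": 2,"claw": 4.5},{"tx": 0,"ty": 3.4,"tz": 0,"yaw": 2,"claw": 4.5},{"tx": 0,"ty": 3.4,"tz": 0,"yaw": 2,"claw": 4.5},{"tx": 0,"ty": 3.4,"tz": 0,"yaw": 0,"claw": 4.5},{"tx": 0,"ty": 3.3,"tz": 0,"yaw": 0,"claw": 4.5},{"tx": 2,"ty": 0,"tz": 0,"yaw": 0,"claw": 4.5},{"tx": 2,"ty": 0,"tz": 0,"yaw": 0,"claw": 4.5},{"tx": 2.1,"ty": 0,"tz": 0,"yaw": 0,"claw": 4.5},{"tx": 0,"ty": 0,"tz": 0,"yaw": 0,"claw": 4.5},{"tx": 0,"ty": 0,"tz": 0,"yaw": 0,"claw": 4.5}]}}

```text
time_s: 11.3
position: [0.5744, 0.1046, 0.185]
tool_rot: [[-0.857, -0.515, -0.001], [-0.515, 0.857, -0.0], [0.001, 0.0, -1.0]]
ft_force: [0.1, 0.4, 0.4]
grip_width: 0.0451
gripper_force: 0.0
```

```bash
python3 -c "
from h import *
look('l4');s=env.observe();print(s['position'],s['tool_rot'][:,1],s['ft_force'],s['q'])
z=np.load('side_l4.npz');X=cloud('side',z['d']);x,y,h=X[...,0],X[...,1],X[...,2]
k=(abs(x-.503)<.04)&(abs(y+.06)<.05)&(h>.045)&(h<.1);print(X[k].mean(0),((X[k].min(0)+X[k].max(0))/2),k.sum(),ha(X[k].mean(0)))
"
```

```text
top lug 56 [0.647  0.0058 0.0641]
side lug 51 [6.471e-01 1.000e-04 6.270e-02]
0 [0.6259 0.0544] [125. 254.] [553. 236.]
1 [0.6408 0.0487] [134. 229.] [574. 239.]
2 [0.6509 0.0362] [155. 213.] [590. 248.]
3 [0.6534 0.0203] [180. 209.] [597. 261.]
4 [0.6477 0.0054] [205. 217.] [593. 274.]
[0.57393829 0.10466436 0.18531568] [-5.14677748e-01  8.57383656e-01  2.84805471e-04] [ 0.48732749 -0.0016076  -0.11786138] [-1.28400346e+00  2.81381312e+01  7.49758063e+01 -2.45199568e-04
  7.69170129e+01 -1.22259871e+02]
[ 0.50896906 -0.06988568  0.07236053] [ 0.50898346 -0.06630632  0.06899936] 170 (np.float64(-0.444091754877282), np.float64(0.1471446970691506))
```

View pics/l4.png

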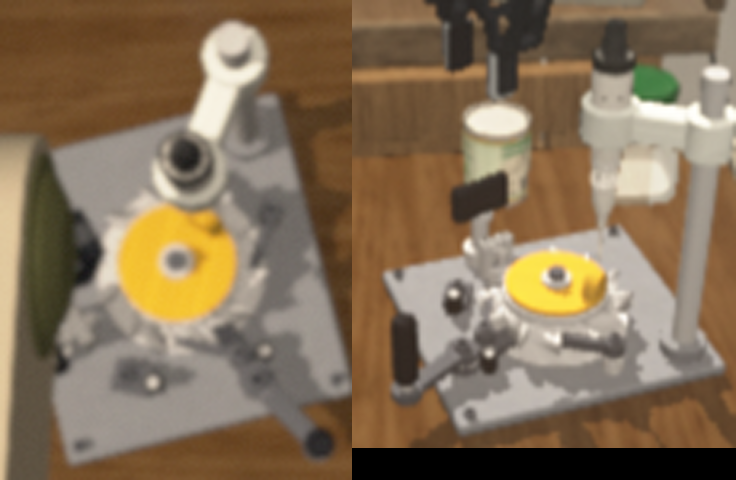

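Clear above the wing, lever at rest, and the lug in place under the drill (side ≈ (595,285)). Descending and pinching the wing.

{"op": "servo_tool", "data": {"steps": [{"tx": 0,"ty": 0,"tz": -3,"yaw": 0,"claw": 4.5},{"tx": 0,"ty": 0,"tz": -3,"yaw": 0,"claw": 4.5},{"tx": 0,"ty": 0,"tz": -2,"yaw": 0,"claw": 4.5},{"tx": 0,"ty": 0,"tz": -1.5,"yaw": 0,"claw": 4.5},{"tx": 0,"ty": 0,"tz": -1.5,"yaw": 0,"claw": 4.5},{"tx": 0,"ty": 0,"tz": 0,"yaw": 0,"claw": 1},{"tx": 0,"ty": 0,"tz": 0,"yaw": 0,"claw": 1},{"tx": 0,"ty": 0,"tz": 0,"yaw": 0,"claw": 1},{"tx": 0,"ty": 0,"tz": 0,"yaw": 0,"claw": 1},{"tx": 0,"ty": 0,"tz": 0,"yaw": 0,"claw": 1},{"tx": 0,"ty": 0,"tz": 0,"yaw": 0,"claw": 1}], "newtons": 30}}

```text
time_s: 12.5
position: [0.5748, 0.1047, 0.077]
tool_rot: [[-0.857, -0.515, 0.002], [-0.515, 0.857, 0.0], [-0.002, -0.001, -1.0]]
ft_force: [-2.5, -1.3, 5.8]
grip_width: 0.0114
gripper_force: 53.3
```

{"op": "servo_tool", "data": {"steps": [{"tx": 0,"ty": 0,"tz": 0,"yaw": -5,"claw": 1},{"tx": 0,"ty": 0,"tz": 0,"yaw": -5,"claw": 1},{"tx": 0,"ty": 0,"tz": 0,"yaw": -5,"claw": 1},{"tx": 0,"ty": 0,"tz": 0,"yaw": -5,"claw": 1},{"tx": 0,"ty": 0,"tz": 0,"yaw": -5,"claw": 1},{"tx": 0,"ty": 0,"tz": 0,"yaw": -5,"claw": 1},{"tx": 0,"ty": 0,"tz": 0,"yaw": -5,"claw": 1},{"tx": 0,"ty": 0,"tz": 0,"yaw": -5,"claw": 1}]}}

```text
time_s: 13.3
position: [0.5748, 0.1046, 0.077]
tool_rot: [[-0.987, 0.16, 0.002], [0.16, 0.987, -0.0], [-0.002, -0.0, -1.0]]
ft_force: [-3.0, -0.5, 6.1]
grip_width: 0.0113
gripper_force: 53.2
```

```bash
python3 -c "
from rig import env
s=env.observe();print(s['ft_force'],s['wrist_torque'],s['gripper_force'])"
```

```text
[-2.95888485 -0.50261779  6.11647488] [-0.11394136  0.35443328  0.10513466] 53.22075694799423
```

{"op": "servo_tool", "data": {"steps": [{"tx": 0,"ty": 0,"tz": 0,"yaw": -5,"claw": 1},{"tx": 0,"ty": 0,"tz": 0,"yaw": -5,"claw": 1},{"tx": 0,"ty": 0,"tz": 0,"yaw": -5,"claw": 1},{"tx": 0,"ty": 0,"tz": 0,"yaw": -5,"claw": 1},{"tx": 0,"ty": 0,"tz": 0,"yaw": -5,"claw": 1},{"tx": 0,"ty": 0,"tz": 0,"yaw": -5,"claw": 1},{"tx": 0,"ty": 0,"tz": 0,"yaw": -5,"claw": 1},{"tx": 0,"ty": 0,"tz": 0,"yaw": -3,"claw": 1},{"tx": 0,"ty": 0,"tz": 0,"yaw": -3,"claw": 1},{"tx": 0,"ty": 0,"tz": 0,"yaw": -1.5,"claw": 1}]}}

```text
time_s: 14.3
position: [0.5748, 0.1046, 0.077]
tool_rot: [[-0.621, 0.784, 0.002], [0.784, 0.621, -0.001], [-0.002, 0.001, -1.0]]
ft_force: [-2.9, -1.4, 5.4]
grip_width: 0.0115
gripper_force: 53.2
```

```bash
python3 -c "
from rig import env
s=env.observe();print(s['ft_force'],s['wrist_torque'],s['gripper_force'])"
```

```text
[-2.88597701 -1.39694277  5.39999665] [-0.27199279  0.45122873  0.08855628] 53.22134077548981
```

{"op": "servo_tool", "data": {"steps": [{"tx": 0,"ty": 0,"tz": 0,"yaw": -1.5,"claw": 1},{"tx": 0,"ty": 0,"tz": 0,"yaw": -1.5,"claw": 1},{"tx": 0,"ty": 0,"tz": 0,"yaw": 0,"claw": 1}]}}

```text
time_s: 14.6
position: [0.5748, 0.1046, 0.0771]
tool_rot: [[-0.582, 0.813, 0.002], [0.813, 0.582, -0.001], [-0.002, 0.001, -1.0]]
ft_force: [-2.6, -0.7, 5.8]
grip_width: 0.0115
gripper_force: 65.8
```

```bash
python3 -c "
from rig import env
s=env.observe();print(s['ft_force'],s['wrist_torque'],s['gripper_force'])"
```

```text
[-2.62665893 -0.7026043   5.79895355] [-0.21883213  0.42010809  1.13617059] 65.8291295170784
```

The end stop is felt (torque 1.1 N m). Releasing and lifting.

{"op": "servo_tool", "data": {"steps": [{"tx": 0,"ty": 0,"tz": 0,"yaw": 0,"claw": 4.5},{"tx": 0,"ty": 0,"tz": 0,"yaw": 0,"claw": 4.5},{"tx": 0,"ty": 0,"tz": 0,"yaw": 0,"claw": 4.5},{"tx": 0,"ty": 0,"tz": 0,"yaw": 0,"claw": 4.5},{"tx": 0,"ty": 0,"tz": 2,"yaw": 0,"claw": 4.5},{"tx": 0,"ty": 0,"tz": 3,"yaw": 0,"claw": 4.5},{"tx": 0,"ty": 0,"tz": 4,"yaw": 0,"claw": 4.5},{"tx": 0,"ty": 0,"tz": 4,"yaw": 0,"claw": 4.5},{"tx": -4,"ty": 1,"tz": 0,"yaw": 0,"claw": 4.5},{"tx": -4,"ty": 1,"tz": 0,"yaw": 0,"claw": 4.5},{"tx": -4,"ty": 1,"tz": 0,"yaw": 0,"claw": 4.5},{"tx": -4,"ty": 1,"tz": 0,"yaw": 0,"claw": 4.5},{"tx": 0,"ty": 0,"tz": 0,"yaw": 0,"claw": 4.5},{"tx": 0,"ty": 0,"tz": 0,"yaw": 0,"claw": 4.5}]}}

```text
time_s: 16.0
position: [0.4145, 0.1449, 0.2058]
tool_rot: [[-0.581, 0.814, 0.001], [0.814, 0.581, 0.0], [-0.001, 0.001, -1.0]]
ft_force: [0.1, -0.2, -0.4]
grip_width: 0.0448
gripper_force: 0.0
```

```bash
python3 -c "
from h import *
look('l5');s=env.observe();print(s['time_s'],s['position'],s['ft_force'])
z=np.load('top_l5.npz');X=cloud('top',z['d']);k=(np.hypot(X[...,0]-.575,X[...,1]-.104)<.035)&(X[...,2]>.065)&(X[...,2]<.1)
w=X[k];print(len(w),w.mean(0));p=w[:,:2]-w[:,:2].mean(0);e,V=np.linalg.eigh(p.T@p);print('bar dir',np.degrees(np.arctan2(V[1,1],V[0,1])))
"
```

```text
top lug 54 [0.6469 0.0057 0.0643]
side lug 54 [6.473e-01 2.000e-04 6.240e-02]
0 [0.6259 0.0544] [125. 254.] [553. 236.]
1 [0.6408 0.0487] [134. 229.] [574. 239.]
2 [0.6509 0.0362] [155. 213.] [590. 248.]
3 [0.6534 0.0203] [180. 209.] [597. 261.]
4 [0.6477 0.0054] [205. 217.] [593. 274.]
16.1 [0.41561434 0.14452355 0.20547301] [-0.33557099  0.62517182  0.54943752]
196 [0.57532913 0.10373482 0.08228543]
bar dir 127.24256852534381
```

View pics/l5.png

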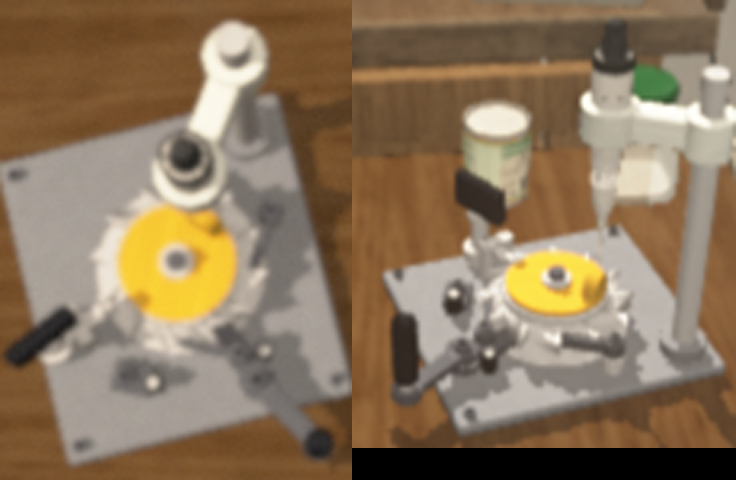

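The wing bar is turned from about 211° to 127° (~84°, locked). The lug is at station 4 and the lever is at rest, so I'm handing in.

```bash
python3 -c "
from rig import env
print(env.close_job())"
```

```text
the job is handed in; nothing more can be done
None
```

I handed the job in at about 16 s; no verdict came back. By my last measurements, two full strokes put the lug at station 4 under the drill, the lever is back at rest, and the wing is turned about 84° to its end stop, locked.

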